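# Make up the control kit and the relay kit

## Robot

A 6-joint arm with a two-finger parallel gripper is mounted at the origin on a cart in front of the work surface, level with it; the furniture and walls round the work are solid. World frame = base frame: x ahead of the robot, y to its left, z up, the work surface at z = 0. Lengths are in mm, angles in rad, forces in N, time in s.
With the tool pointing down it reaches from about 350 to 775 mm from the base axis. Payload 7.3 kg.
Tool frame: the origin (TCP) lies at the very end of the fingers, on their centre line; the grasp point (between the pads) lies 19 mm behind it (bot.grip_point_offset is the distance from the TCP to the grasp point, in mm); z points along the fingers, y is the line along which they close (so a half turn about z gives the same grasp; the last joint's range is limited). The gripper opens to 92 mm and grips with 3 to 60 N. Pads are 19 mm wide; open, the fingers measure 130 mm over their backs; the gripper's body (75 mm by 190 mm) begins 47 mm behind the grasp point.
Start: joints at [-1.438, 0.342, 1.524, -0, 1.275, -0.146], TCP at [144.503, -504.741, 226.741] pointing down, gripper open.
Joint ranges: [-2.53, 2.53], [-0.77, 2.02], [0.04, 2.7], [-1, 4.14], [0.28, 2.66], [-3.11, 3.11]. Speed limits (rad/s): [2.57, 2.57, 3.14, 3.14, 3.14, 3.14].

## Interface

Orientations are given as [roll, pitch, yaw] about the fixed x, y, z axes, in that order (R = Rz(yaw) Ry(pitch) Rx(roll)).
In Python, from plant import bot gives the robot as it stands. The module is installed in compiled form; this text tells all that it offers.
- The arm moves only by the shell command python3 -m jog 'ROWS' [OPENING]. ROWS is JSON, a list of rows, each a list of 6 numbers: the shift along the tool's x, y, z in mm, then the turn, a rotation vector about the tool's x, y, z in rad. In form: [[dx, dy, dz, rx, ry, rz], ...]. A call has 1 to 12 rows; each row shifts and turns the commanded pose from where the row before left it, along the tool's axes as they then stand; what a row does not reach is not made up. A row lasts 1/10 s, in which the tool goes at most 50 mm and 8.59 degrees, less where a joint would pass 70% of its speed; a pose out of reach is approached as far as the arm can. A call with a gripper value outside its range is refused whole. OPENING is the opening in per cent of the stroke, from 0 (shut) to 100 (fully open), set as the call begins (- or left out, the last holds). The fingers move at their own pace and stop on an object; the grip force is fixed at half the most. Time passes only in rows, so rows that do not move let the fingers close. It gives the time, the measured TCP pose, the force, the opening and the grip force at its end, in the units of the state.
- bot.get_obs(): the state, without advancing time (a new reading comes with each control period).
- bot.capture(name): name is "scene" or "top"; returns the picture (400x640x3 uint8, red, green, blue); there is no depth.
- bot.camera_model(name): a dict with "fx", "fy", "cx", "cy" (pixels), "position" and "orientation" of the camera in the world. Camera axes: x right, y down, z forward; pixel columns grow to the right and rows downward; lengths in mm; the calibration is good to about 2 mm. A picture is of the moment at which its call begins. camera_model takes no time and is no camera call.
- bot.close_job(): hands the job in; it is judged then, once.
Trained networks look in the newest picture that a camera, given by its name, has taken for a name from the list of things; names that differ only in an ending like _2 or _b are one class to them, and where a whole thing is asked for, a point or a joint stands for the part that bears it (a point fixed in the world has none). Each returns a list of dicts, best first, with "p" (0 to 1); they miss things now and then, are a little off and sometimes report something else, mostly with a low value. They report only what shows in the picture. A call takes as long as a camera call. They do not tell look-alikes from the thing itself.
- bot.outline_of(target, camera): "mask" (400x640 bool, what is visible of it) and "pixel" ([column, row] in pixels, amid what is visible of it).
The state is a dict: "time": time; "joint_positions": joint angles; "dq": joint speeds; "tau": joint torques, N m; "tool_pos": TCP position; "tcp_rot": TCP orientation; "contact_force": force on the tool from outside, world axes, zero at the start; "moment": the same for the moment, N m; "grip_width": finger opening in mm; "finger_force": force on a finger pad.
Only numpy, scipy, OpenCV 4.12 (cv2) and the standard library are available. Lean on these libraries where they do the work, as an engineer would, in place of code of your own. Each camera call takes 0.05 s, during which the arm holds its last target. There are 200 camera calls.

## Task

Make up two repair kits from the parts on the cart. In the square tray: lay the shorter aluminium angle, ridge up and along the bay, flat on the floor of the wide bay, nest the longer angle snugly over it, ridge on ridge and centred along its length, and stand the potentiometer upright in the slim bay. In the narrow tray: stand the relay in one pocket and the 9 V block battery upright in the other, either way round; leave the knob and the coaxial adapter where they are, and let everything go.

Things in the scene. Friction and masses are not known exactly. Their poses are not given: they have to be found in the camera images.
- square_tray: Fixed square black parts tray, 113 (x) x 114 (y) mm, walls and rib 3 mm thick and 10 mm high, floor 3 mm thick (small grip tabs on the +-y ends, look only). Origin: centre of its underside. One rib along its y divides it into a wide bay (inside x -53.5 to +7 mm, middle x = -23 mm, the side toward the robot; 108 mm long in y) and a slim bay (inside x +10 to +53.5 mm, middle x = +32 mm).
- narrow_tray: Fixed narrow black parts tray, 52 (x) x 109 (y) mm, walls and rib 3 mm thick and 10 mm high, floor 3 mm thick. Origin: centre of its underside. One rib across the middle (at y = 0) makes two equal pockets, inside 46 (x) x 50 (y) mm, middles at y = +26.5 and -26.5 mm. Mind the gripper  a supply 0.16 m high stands beyond the stock (world x over 0.62, y -0.21 to -0.01) and a taller one to the right (y below -0.47).
- short_angle: Loose aluminium angle offcut, the SHORTER of two: 34 mm long, equal legs 30 mm wide and 3 mm thick at a right angle, a small hole mark in each leg. It lies like a roof, ridge up. Origin: below the ridge, mid-length, level with the feet of the legs; x along the ridge, z up to the ridge, which is 23.3 mm above the origin; feet span 42.4 mm in y. Its two end faces are square and flat, so it can be gripped by its ends, along x. 50 g.
- long_angle: Loose aluminium angle offcut, the LONGER of two: 46 mm long, otherwise the same section, origin and axes as the short one. Nested over the short one its origin lies 4.2 mm above that of the short one, so its feet are then 4.2 mm clear of the floor.
- potentiometer: Loose potentiometer standing on its round metal can, thin shaft up: 30 x 24 x 38 mm, 30 g. Origin: centre of the underside of its outline; the can (24 mm diameter, 10 mm high: the part to grip) and shaft are centred at x = +3 mm; three solder tabs stick out to -x.
- relay: Loose cube relay in a clear cover on a black base, 23 (x) x 29 (y) x 30 mm high, 30 g. Origin: centre of its underside.
- battery_9v: Loose rectangular 9 V block battery standing upright, studs up, 18 (x) x 27 (y) x 48 mm high, 45 g. Origin: centre of its underside.
- spare_knob: Bystander, belongs to no kit: loose round black control knob lying face up, 22 mm diameter, 19 mm high. Origin: centre of its underside.
- n_adapter: Bystander, belongs to no kit: loose round metal coaxial adapter standing on end, 19 mm diameter, 47 mm high. Origin: centre of its underside.
Things that resemble listed ones, but are neither listed nor needed, are in the scene too. Leave any green look-alike of the battery_9v alone. Leave any purple look-alike of the potentiometer alone.

How it is judged:
By the outcome, as a careful person would: the job done as asked, in the order asked, and still so for the second after the job is handed in, with the robot touching nothing.
It also fails if it takes over 128 s, if anything falls off the work surface, if the arm or the gripper's body presses on something with over 40 N, if the wrist force passes 120 N, or if a joint passes its speed limit or range.

## Working session

There is one attempt and no reset: what is moved stays moved. The work goes in short steps, Python scripts to look and compute and a shell command to move; the robot and the scene stay as the last step left them, time stands still between calls to the robot, and variables do not carry over. Pictures are saved under pics/ and viewed, at most 14 in all, crops included, and the job is handed in when it is done.

```bash
mkdir -p pics; python3 - <<'E'
from plant import bot
import cv2
for n in("scene","top"):
    im=bot.capture(n); cv2.imwrite(f"pics/{n}0.png",im[:,:,::-1])
    m=bot.camera_model(n); print(n,m)
    for t in ["square_tray","narrow_tray","short_angle","long_angle","potentiometer","relay","battery_9v","spare_knob","n_adapter"]:
        for d in bot.outline_of(t,n):
            ys,xs=d["mask"].nonzero()
            print(t,round(d["p"],2),[round(float(v)) for v in d["pixel"]],xs.min() if len(xs) else 0,xs.max(),ys.min(),ys.max(),len(xs))
o=bot.get_obs();print(o)
E
```

```text
scene {'fx': 411.8612106221985, 'fy': 411.8612106221985, 'cx': 327.4854323342134, 'cy': 199.08305161537544, 'position': array([199.69362747, 544.45161594, 398.52579639]), 'orientation': array([-1.99723326,  0.0077325 , -2.6908476 ])}
square_tray 0.71 [385, 193] 358 414 179 205 1090
narrow_tray 0.93 [344, 187] 325 363 175 197 487
short_angle 0.7 [372, 215] 362 381 210 225 159
short_angle 0.45 [344, 187] 325 363 175 195 469
long_angle 0.77 [306, 243] 289 314 234 250 279
potentiometer 0.59 [311, 227] 307 318 212 230 121
potentiometer 0.4 [334, 200] 328 337 192 205 70
relay 0.6 [359, 231] 354 367 220 241 277
relay 0.35 [376, 218] 362 381 211 226 151
battery_9v 0.81 [344, 244] 340 352 233 262 310
spare_knob 0.66 [332, 214] 329 338 207 217 91
n_adapter 0.48 [266, 231] 262 272 216 241 231
n_adapter 0.35 [345, 249] 341 351 233 262 303
top {'fx': 386.77050974943853, 'fy': 386.77050974943853, 'cx': 323.42834565927535, 'cy': 198.63761983127014, 'position': array([ 396.73658366, -139.11572924,  892.06959447]), 'orientation': array([-2.94739838,  0.00573017, -1.55738542])}
square_tray 0.87 [415, 
[... 415 characters left out ...]
.0, 'joint_positions': array([-1.43797576e+00,  3.41987033e-01,  1.52406763e+00, -2.47018759e-05,
        1.27540035e+00, -1.46009881e-01]), 'dq': array([-7.86672675e-04,  3.27241095e-04, -1.30756596e-03,  7.39815709e-04,
       -2.09151174e-04, -8.78886376e-05]), 'tau': array([ 6.89061881e-05, -4.31139135e+01, -2.44477952e+01,  7.19680334e-02,
        4.79970966e-02,  7.76986070e-06]), 'tool_pos': array([ 144.51001917, -504.75374354,  226.7585638 ]), 'tcp_rot': array([3.14145991e+00, 4.34081336e-05, 2.78837637e-01]), 'contact_force': array([ 0.67688009,  0.64072145, -0.35681778]), 'moment': array([-0.01840191,  0.00376072, -0.04912184]), 'finger_force': 0.0, 'grip_width': 91.64961709975627}
```

```bash
python3 - <<'E'
import cv2
a=cv2.imread("pics/top0.png")[160:280,250:450]; cv2.imwrite("pics/t1.png",cv2.resize(a,None,fx=4,fy=4,interpolation=cv2.INTER_CUBIC))
a=cv2.imread("pics/scene0.png")[165:275,250:430]; cv2.imwrite("pics/s1.png",cv2.resize(a,None,fx=4.4,fy=4.4,interpolation=cv2.INTER_CUBIC))
E
```

```text
(no output)
```

View pics/t1.png

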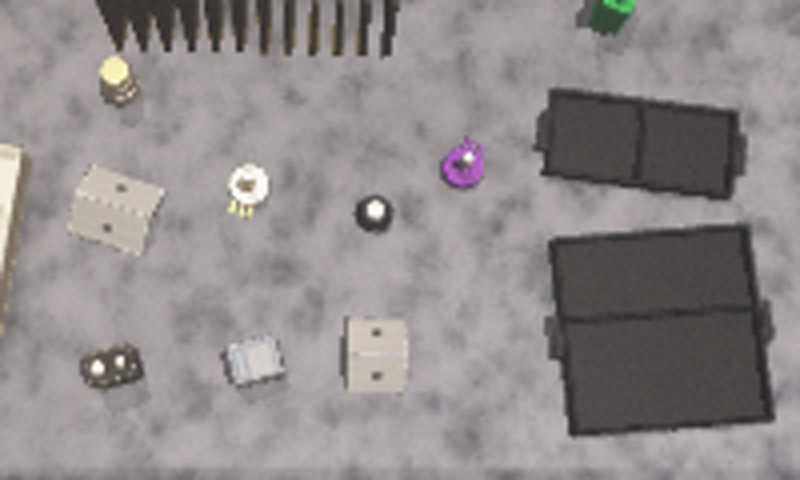

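View pics/s1.png

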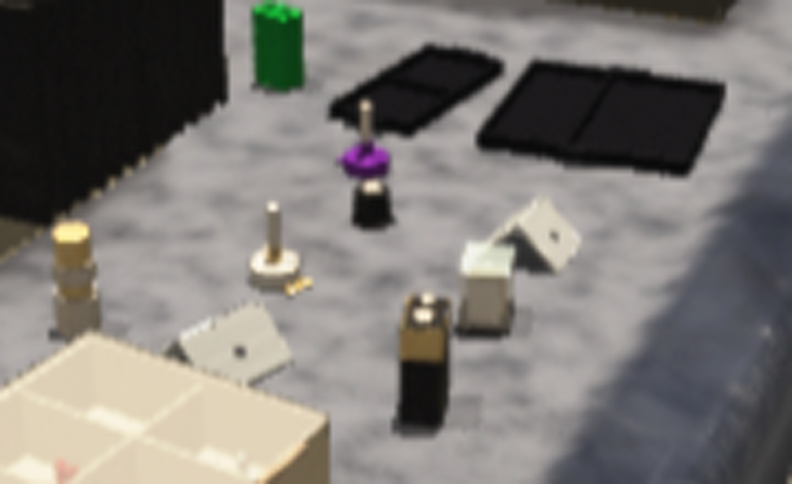

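View pics/top0.png

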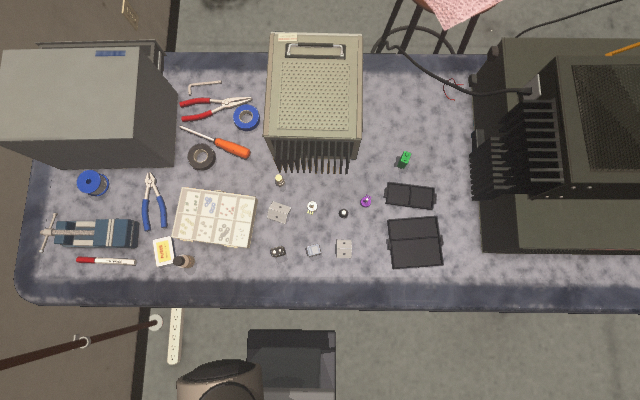

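The top view shows the battery at (278,251), relay (314,250), short angle (343,250), long angle (279,211), pot (313,206) and knob (343,212). The trays are at (410,196) and (415,241), and a box lies left of column 255.
Look-alikes: the potentiometer is either white (313,206) or purple (365,199), and I take the white one. The battery is either black and gold (278,251) or green (404,157), and I take the black and gold one. For the angles, the left ridge is about 20 px (46 mm), so long, and the right about 15.5 px (34 mm), so short. The crops already confirm all three.

```bash
cat > h.py <<'E'
import numpy as np, cv2
from scipy.spatial.transform import Rotation as R
from scipy.optimize import minimize
from plant import bot
def cam(n):
    m=bot.camera_model(n); return m,R.from_euler('xyz',m['orientation']).as_matrix()
CM={n:cam(n) for n in("scene","top")}
def proj(P,n):
    m,A=CM[n]; q=(np.asarray(P,float)-m['position'])@A
    return np.c_[m['fx']*q[:,0]/q[:,2]+m['cx'],m['fy']*q[:,1]/q[:,2]+m['cy']]
def ray(px,n,z):
    m,A=CM[n]; d=A@np.array([(px[0]-m['cx'])/m['fx'],(px[1]-m['cy'])/m['fy'],1]); p=m['position']
    return (p+d*(z-p[2])/d[2])[:2]
def box(a,b,h,z0=0,cx=0): return np.array([[cx+s*a/2,t*b/2,z] for s in(-1,1) for t in(-1,1) for z in(z0,h)])
def cyl(r,h,cx=0,z0=0): t=np.linspace(0,6.28,20); return np.array([[cx+r*np.cos(u),r*np.sin(u),z] for u in t for z in(z0,h)])
def angle(L): return [np.array([[s*L/2,y,z] for s in(-1,1) for y,z in((0,23.3),(k*21.2,2.1),(k*19.1,0),(0,19))]) for k in(-1,1)]
MOD=dict(short_angle=angle(34),long_angle=angle(46),relay=[box(23,29,30)],battery_9v=[box(18,27,45)],
 potentiometer=[cyl(12,10,3),cyl(3,38,3),box(8,14,3,1,-11)],square_tray=[box(113,114,10)],narrow_tray=[box(52,109,10)])
def rend(name,p,n,S=4):
    im=np.zeros((400*S,640*S),np.uint8); c,s=np.cos(p[2]),np.sin(p[2])
    for part in MOD[name]:
        P=part@np.array([[c,s,0],[-s,c,0],[0,0,1]])+[p[0],p[1],0]
        h=cv2.convexHull(((proj(P,n)+.5)*S).astype(np.float32)).round().astype(np.int32); cv2.fillConvexPoly(im,h,1)
    return im.astype(bool)
def fit(name,masks,p0,S=4):
    M={n:cv2.resize(m.astype(np.float32),None,fx=S,fy=S,interpolation=cv2.INTER_LINEAR)>.5 for n,m in masks.items()}
    def cost(p):
        t=0
        for n,m in M.items(): r=rend(name,p,n,S); t+=1-(r&m).sum()/max((r|m).sum(),1)
        return t
    best=min((minimize(cost,[p0[0],p0[1],y],method='Nelder-Mead',options=dict(initial_simplex=[[p0[0],p0[1],y],[p0[0]+8,p0[1],y],[p0[0],p0[1]+8,y],[p0[0],p0[1],y+.3]],xatol=.1,maxiter=120)) for y in p0[2]),key=lambda r:r.fun)
    return best.x,best.fun
E
cat > m.py <<'E'
from h import *
S={n:bot.capture(n) for n in CM}
def near(t,n,px):
    L=[d for d in bot.outline_of(t,n) if np.hypot(*(np.array(d['pixel'])-px))<8]; return L[0]['mask'] if L else None
def dark(n,r):
    x0,x1,y0,y1=r; g=S[n].max(2); m=np.zeros((400,640),np.uint8); m[y0:y1,x0:x1]=g[y0:y1,x0:x1]<90
    k,l,st,_=cv2.connectedComponentsWithStats(m); return l==1+st[1:,4].argmax()
def gc(n,r):
    b,f=np.zeros((1,65)),np.zeros((1,65)); m=np.zeros((400,640),np.uint8); x0,x1,y0,y1=r
    cv2.grabCut(np.ascontiguousarray(S[n][:,:,::-1]),m,(x0,y0,x1-x0,y1-y0),b,f,5,cv2.GC_INIT_WITH_RECT); return (m&1).astype(bool)
J=[("short_angle",(343,250),(372,215),(0,1.57)),("long_angle",(279,211),(306,243),(0,1.57)),("potentiometer",(313,206),(311,227),(0,)),
("relay",(314,250),(359,231),(-.3,.3,1.3)),("battery_9v",(278,251),(344,244),(0,-.3,1.5)),("square_tray",(415,241),(385,193),(0,.2)),("narrow_tray",(410,196),(344,187),(0,-.2))]
for t,a,b,yaws in J:
    M={"top":near(t,"top",a),"scene":near(t,"scene",b)}
    if t=="battery_9v": M["top"]=near("n_adapter","top",a)
    if t=="relay": M["top"]=gc("top",(304,324,241,260))
    if "tray" in t: del M["scene"]; 
    M={k:v for k,v in M.items() if v is not None}
    z=20 if "tray" not in t else 8
    p=ray(a,"top",z)
    x,f=fit(t,M,[*p,yaws]); print(t,list(M),p.round(0),x[:2].round(1),np.degrees(x[2]).round(1),round(f,3))
    for k in M: print("   single",k,*[np.round(v,2) for v in fit(t,{k:M[k]},[x[0],x[1],[x[2]]])])
print("box edge/top z0,z40",[ray((255,y),"top",z).round() for y in(205,240) for z in(0,40)])
E
python3 m.py
```

```text
short_angle ['top', 'scene'] [ 452. -177.] [ 455.6 -178.9] 88.9 0.281
   single top [ 456.75 -179.42    1.55] 0.09
   single scene [ 454.67 -175.81    1.59] 0.14
long_angle ['top', 'scene'] [538. -31.] [537.6 -26.7] 71.8 0.293
   single top [537.62 -26.7    1.25] 0.1
   single scene [536.83 -25.32   1.27] 0.19
potentiometer ['scene'] [ 551. -108.] [ 546.9 -100.2] -10.3 0.119
   single scene [ 5.4689e+02 -1.0018e+02 -1.8000e-01] 0.12
relay ['top', 'scene'] [ 451. -112.] [ 449.9 -108.5] 11.8 0.313
   single top [ 4.5285e+02 -1.0843e+02  2.0000e-01] 0.21
   single scene [ 4.4944e+02 -1.0798e+02  1.9000e-01] 0.08
battery_9v ['scene'] [447. -32.] [445.2 -32.3] 9.8 0.084
   single scene [ 4.4521e+02 -3.2330e+01  1.7000e-01] 0.08
square_tray ['top'] [ 475. -342.] [ 473.8 -340.8] 5.2 0.038
   single top [ 4.7378e+02 -3.4080e+02  9.0000e-02] 0.04
narrow_tray ['top'] [ 579. -333.] [ 582.  -333.7] -7.4 0.066
   single top [ 5.8195e+02 -3.3372e+02 -1.3000e-01] 0.07
box edge/top z0,z40 [array([555.,  29.]), array([548.,  21.]), array([473.,  25.]), array([470.,  17.])]
```

```bash
cat > go.py <<'E'
import sys,numpy as np
from plant import bot
def go(x,y,z,yaw):
    o=bot.get_obs(); p=o['tool_pos']; w=o['tcp_rot'][2]; t=np.radians(yaw)
    d=np.array([x-p[0],y-p[1]]); dy=(t-w+np.pi)%(2*np.pi)-np.pi
    print("t",round(o['time'],1),"at",p.round(1),"yaw",np.degrees(w).round(1),"rp",(np.degrees(o['tcp_rot'][:2])).round(2),"grip",round(o['grip_width'],1),"F",o['contact_force'].round(1),"rz",round(-dy,3),
     "after turn dx,dy,dz:",round(d@[np.cos(t),np.sin(t)],1),round(d@[np.sin(t),-np.cos(t)],1),round(p[2]-z,1))
if __name__=="__main__": go(*map(float,sys.argv[1:]))
E
python3 -m jog '[[0,0,0,0,0,-0.1416],[0,0,0,0,0,-0.1416],[0,0,0,0,0,-0.1416],[0,0,0,0,0,-0.1416],[0,0,0,0,0,-0.1416],[0,0,0,0,0,-0.1416],[0,0,0,0,0,-0.1416],[0,0,0,0,0,-0.1416],[0,0,0,0,0,-0.1416]]' 62
python3 -m jog '[[33,30.6,11,0,0,0],[33,30.6,11,0,0,0],[33,30.6,11,0,0,0],[33,30.6,11,0,0,0],[33,30.6,11,0,0,0],[33,30.6,11,0,0,0],[33,30.6,11,0,0,0],[33,30.6,11,0,0,0],[33,30.6,11,0,0,0],[33,30.6,11,0,0,0],[0,0,0,0,0,0]]'
python3 go.py 456 -179 1.5 89
```

```text
time: 2.75
tool_pos: [144.5, -504.7, 226.7]
tcp_rot: [-3.142, 0.0, 1.559]
contact_force: [-0.7, 1.1, -1.0]
grip_width: 56.7
finger_force: 0.0
time: 3.85
tool_pos: [458.5, -176.2, 115.5]
tcp_rot: [-3.141, -0.002, 1.559]
contact_force: [-0.5, -0.8, -0.3]
grip_width: 56.8
finger_force: 0.0
t 3.9 at [ 458.5 -176.2  115.5] yaw 89.3 rp [-1.7997e+02 -9.0000e-02] grip 56.8 F [-0.5 -0.8 -0.3] rz 0.005 after turn dx,dy,dz: -2.9 -2.4 114.0
```

```bash

python3 -m jog '[[-2.9,-2.4,30,0,0,0.005],[0,0,30,0,0,0],[0,0,20,0,0,0],[0,0,15,0,0,0],[0,0,12,0,0,0],[0,0,4,0,0,0],[0,0,2.5,0,0,0],[0,0,0,0,0,0]]' 62
python3 -m jog '[[0,0,0,0,0,0],[0,0,0,0,0,0],[0,0,0,0,0,0],[0,0,0,0,0,0],[0,0,0,0,0,0]]' 47
python3 go.py 456 -179 1.5 89
```

```text
time: 4.65
tool_pos: [454.0, -183.3, 3.5]
tcp_rot: [3.141, 0.0, 1.548]
contact_force: [0.0, 1.1, 0.7]
grip_width: 57.4
finger_force: 0.0
time: 5.15
tool_pos: [453.9, -183.1, 3.3]
tcp_rot: [3.141, 0.0, 1.548]
contact_force: [-0.1, -1.2, 0.9]
grip_width: 43.3
finger_force: 0.0
t 5.2 at [ 453.9 -183.1    3.3] yaw 88.7 rp [1.7999e+02 1.0000e-02] grip 43.3 F [-0.1 -1.2  0.9] rz -0.005 after turn dx,dy,dz: 4.1 2.1 1.8
```

```bash

python3 -m jog '[[4,0,0,0,0,0],[0,0,2,0,0,0],[0,0,0,0,0,0]]' 56
python3 -m jog '[[0,0,0,0,0,0],[0,0,0,0,0,0],[0,0,0,0,0,0],[0,0,0,0,0,0],[0,0,0,0,0,0],[0,0,0,0,0,0]]' 46
python3 go.py 456 -179 1.5 89
```

```text
time: 5.45
tool_pos: [453.7, -178.8, 0.9]
tcp_rot: [-3.141, -0.0, 1.548]
contact_force: [-0.4, -0.2, -0.2]
grip_width: 51.2
finger_force: 0.0
time: 6.05
tool_pos: [453.9, -179.1, 1.2]
tcp_rot: [3.142, 0.0, 1.548]
contact_force: [-0.4, -0.5, -0.0]
grip_width: 42.5
finger_force: 0.3
t 6.0 at [ 453.9 -179.1    1.2] yaw 88.7 rp [1.8e+02 1.0e-02] grip 42.5 F [-0.4 -0.5 -0. ] rz -0.005 after turn dx,dy,dz: 0.1 2.1 -0.3
```

```bash

python3 -m jog '[[0,0,0,0,0,0],[0,0,0,0,0,0],[0,0,-20,0,0,0],[0,0,-30,0,0,0]]' 56
python3 -m jog '[[0,0,0,0,0,0.1428],[0,0,0,0,0,0.1428],[0,0,0,0,0,0.1428],[0,0,0,0,0,0.1428],[0,0,0,0,0,0.1428],[0,0,0,0,0,0.1428],[0,0,0,0,0,0.1428],[0,0,0,0,0,0.1428],[0,0,0,0,0,0.1428],[0,0,0,0,0,0.1428],[0,0,0,0,0,0.1428],[0,0,0,0,0,0]]' 56
python3 -m jog '[[0,0,15,0,0,0],[0,0,15,0,0,0],[0,0,12,0,0,0],[0,0,5,0,0,0],[0,0,2,0,0,0],[0,0,0,0,0,0],[0,0,0,0,0,0]]' 56
python3 -m jog '[[0,0,0,0,0,0],[0,0,0,0,0,0],[0,0,0,0,0,0],[0,0,0,0,0,0],[0,0,0,0,0,0],[0,0,0,0,0,0],[0,0,0,0,0,0],[0,0,0,0,0,0]]' 0
python3 go.py 453.9 -179 2 -1.3
```

```text
time: 6.45
tool_pos: [452.7, -178.4, 50.4]
tcp_rot: [-3.138, -0.002, 1.548]
contact_force: [0.4, 0.4, -0.5]
grip_width: 51.3
finger_force: 0.0
time: 7.65
tool_pos: [453.8, -179.0, 51.2]
tcp_rot: [3.142, 0.0, -0.024]
contact_force: [-0.2, 1.1, -0.1]
grip_width: 51.6
finger_force: 0.0
time: 8.35
tool_pos: [454.2, -179.2, 2.6]
tcp_rot: [3.141, -0.001, -0.022]
contact_force: [0.3, -0.8, -0.2]
grip_width: 51.5
finger_force: 0.0
time: 9.15
tool_pos: [454.0, -179.1, 2.4]
tcp_rot: [3.141, -0.0, -0.023]
contact_force: [-0.9, -0.3, 3.9]
grip_width: 33.3
finger_force: 30.0
t 9.2 at [ 454.  -179.1    2.4] yaw -1.3 rp [ 1.7998e+02 -2.0000e-02] grip 33.3 F [-0.9 -0.3  3.9] rz 0.0 after turn dx,dy,dz: -0.1 -0.1 0.4
```

```bash

python3 -m jog '[[0,0,-25,0,0,-0.113],[0,0,-40,0,0,0],[0,0,0,0,0,0],[0,0,0,0,0,0]]'
python3 go.py 448.6 -343 65 5.2
```

```text
time: 9.55
tool_pos: [454.1, -179.1, 67.6]
tcp_rot: [3.141, -0.001, 0.09]
contact_force: [-0.3, 0.9, -0.4]
grip_width: 33.0
finger_force: 30.0
t 9.6 at [ 454.1 -179.1   67.6] yaw 5.2 rp [ 1.7995e+02 -7.0000e-02] grip 33.0 F [-0.3  0.9 -0.4] rz -0.0 after turn dx,dy,dz: -20.4 162.7 2.6
```

```bash

python3 -m jog '[[-4,32,0,0,0,0],[-4,32,0,0,0,0],[-4,32,0,0,0,0],[-4,32,0,0,0,0],[-4.4,34.7,0,0,0,0],[0,0,0,0,0,0],[0,0,20,0,0,0],[0,0,0,0,0,0],[0,0,0,0,0,0]]'
python3 - <<'E'
from h import *
im=bot.capture("top"); cv2.imwrite("pics/t2.png",cv2.resize(im[170:290,370:460,::-1],None,fx=5,fy=5,interpolation=cv2.INTER_CUBIC))
im=bot.capture("scene"); cv2.imwrite("pics/s2.png",cv2.resize(im[160:240,320:430,::-1],None,fx=5,fy=5,interpolation=cv2.INTER_CUBIC))
E
python3 go.py 448.6 -343 5.4 5.2
```

```text
time: 10.45
tool_pos: [447.6, -341.6, 46.2]
tcp_rot: [-3.139, 0.002, 0.091]
contact_force: [0.2, -0.8, -0.8]
grip_width: 33.1
finger_force: 30.0
t 10.6 at [ 448.5 -342.4   47.4] yaw 5.2 rp [-179.99    0.  ] grip 33.3 F [ 0.3  0.1 -0.5] rz 0.0 after turn dx,dy,dz: 0.1 0.6 42.0
```

View pics/s2.png

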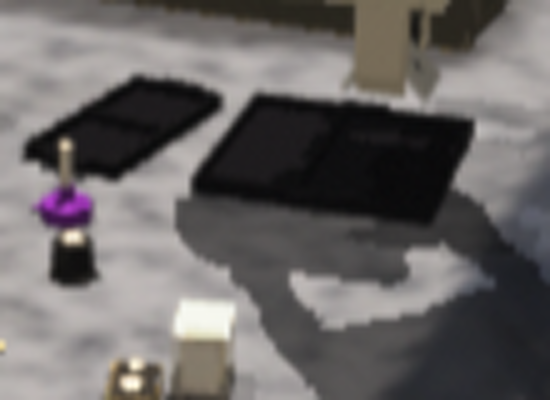

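The scene view shows the finger and the angle's leg above the wide bay at about (395,70) in the crop, lined up with it. Next I lower the arm.

```bash

python3 -m jog '[[0,0.5,15,0,0,0],[0,0,12,0,0,0],[0,0,6,0,0,0],[0,0,4,0,0,0],[0,0,2,0,0,0],[0,0,1,0,0,0],[0,0,0,0,0,0],[0,0,0,0,0,0]]'
python3 -m jog '[[0,0,1,0,0,0],[0,0,0.8,0,0,0],[0,0,0,0,0,0],[0,0,0,0,0,0]]'
python3 go.py 448.6 -343 5.4 5.2
```

```text
time: 11.35
tool_pos: [448.5, -343.6, 7.5]
tcp_rot: [3.141, -0.0, 0.09]
contact_force: [-1.1, 0.2, -0.8]
grip_width: 33.5
finger_force: 30.0
time: 11.75
tool_pos: [448.4, -343.5, 5.5]
tcp_rot: [3.141, -0.0, 0.09]
contact_force: [0.8, 0.5, 0.0]
grip_width: 33.0
finger_force: 30.0
t 11.8 at [ 448.4 -343.5    5.5] yaw 5.2 rp [ 1.7998e+02 -1.0000e-02] grip 33.0 F [0.8 0.5 0. ] rz -0.0 after turn dx,dy,dz: 0.3 -0.5 0.1
```

```bash

python3 -m jog '[[0,0,0.5,0,0,0],[0,0,0,0,0,0],[0,0,0,0,0,0]]'
python3 -m jog '[[0,0,0,0,0,0],[0,0,0,0,0,0],[0,0,0,0,0,0],[0,0,0,0,0,0],[0,0,-10,0,0,0],[0,0,-30,0,0,0],[0,0,-45,0,0,0],[0,0,-30,0,0,0],[0,0,0,0,0,0],[0,0,0,0,0,0]]' 55
python3 go.py 535.4 -27.5 100 -18
```

```text
time: 12.05
tool_pos: [448.4, -343.5, 5.3]
tcp_rot: [3.141, -0.0, 0.09]
contact_force: [-1.5, 0.7, 5.3]
grip_width: 33.2
finger_force: 30.0
time: 13.05
tool_pos: [448.5, -343.5, 120.9]
tcp_rot: [3.14, -0.001, 0.09]
contact_force: [-1.0, 0.8, -0.8]
grip_width: 50.7
finger_force: 0.0
t 13.1 at [ 448.5 -343.5  120.9] yaw 5.2 rp [ 1.7992e+02 -6.0000e-02] grip 50.7 F [-1.   0.8 -0.8] rz 0.405 after turn dx,dy,dz: -15.0 -327.4 20.9
```

```bash

python3 -m jog '[[0,0,0,0,0,0.135],[0,0,0,0,0,0.135],[0,0,0,0,0,0.135],[-2.1,-46.8,0,0,0,0],[-2.1,-46.8,0,0,0,0],[-2.1,-46.8,0,0,0,0],[-2.1,-46.8,0,0,0,0],[-2.1,-46.8,0,0,0,0],[-2.1,-46.8,0,0,0,0],[-2.1,-46.6,0,0,0,0],[0,0,20,0,0,0],[0,0,0,0,0,0]]' 57
python3 -m jog '[[0,0,20,0,0,0],[0,0,20,0,0,0],[0,0,0,0,0,0],[0,0,0,0,0,0],[0,0,0,0,0,0]]'
python3 go.py 535.4 -27.5 2 -18
python3 - <<'E'
from h import *
im=bot.capture("scene"); cv2.imwrite("pics/s3.png",cv2.resize(im[190:300,210:360,::-1],None,fx=5,fy=5,interpolation=cv2.INTER_CUBIC))
m=[d for d in bot.outline_of("short_angle","top")]; print([(d['p'],d['pixel']) for d in m])
S=[d for d in m if abs(d['pixel'][0]-415)<20]
if S: print(fit("short_angle",{"top":S[0]['mask']},[448,-343,[1.66]]))
im=bot.capture("top"); cv2.imwrite("pics/t3.png",cv2.resize(im[165:285,240:450,::-1],None,fx=3.8,fy=3.8,interpolation=cv2.INTER_CUBIC))
E
```

```text
time: 14.25
tool_pos: [533.3, -25.7, 96.7]
tcp_rot: [3.141, 0.007, -0.312]
contact_force: [-0.1, -0.3, -0.2]
grip_width: 52.0
finger_force: 0.0
time: 14.75
tool_pos: [536.1, -28.2, 60.8]
tcp_rot: [-3.142, -0.001, -0.315]
contact_force: [0.4, 0.1, 0.6]
grip_width: 52.1
finger_force: 0.0
t 14.8 at [536.1 -28.2  60.8] yaw -18.1 rp [-1.8e+02 -7.0e-02] grip 52.1 F [0.4 0.1 0.6] rz -0.001 after turn dx,dy,dz: -0.9 -0.4 58.8
[]
```

View pics/s3.png

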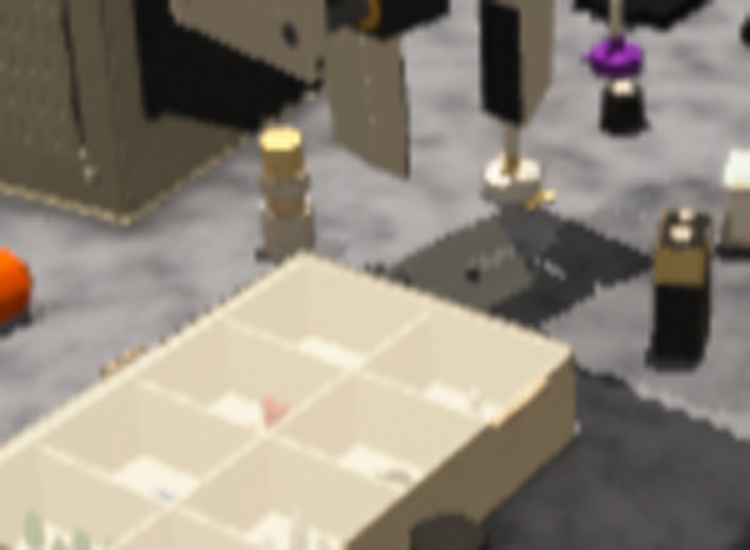

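View pics/t3.png

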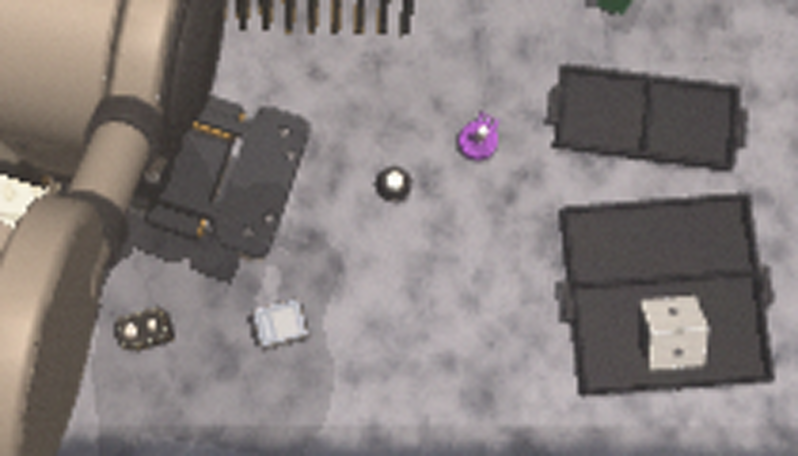

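Scene crop: the short angle lies ridge up in the wide bay. The box's near corner is at (324.6,259.4) on top and (325.4,275.6) at the bottom, and its far top corner is at (271,241). I'll work out the finger clearance from these.

```bash
python3 - <<'E'
from h import *
b=ray((325.4,275.6),"scene",0);print(b)
for z in(20,30,35,40): print(z,ray((324.6,259.4),"scene",z).round(1),"far",ray((271,241),"scene",z).round(1),"topcam",ray((256.2,196),"top",z).round(),ray((250.5,243),"top",z).round())
c,s=np.cos(np.radians(-18)),np.sin(np.radians(-18))
ty=np.array([s,-c]);tx=np.array([c,s]);p=np.array([535.4,-27.5])
for w in(50,52):print(w,[(p-ty*(w/2+19)+tx*k).round(1) for k in(-9.5,9.5)])
E
```

```text
[453.94333961  34.13768757]
20 [462.9  18.4] far [578.2   4.9] topcam [572.  23.] [464.  31.]
30 [456.   32.3] far [568.2  19.1] topcam [570.  21.] [464.  29.]
35 [452.5  39.2] far [563.2  26.3] topcam [569.  20.] [463.  28.]
40 [449.   46.2] far [558.2  33.4] topcam [568.  19.] [463.  27.]
50 [array([540. ,  17.3]), array([558. ,  11.4])]
52 [array([540.3,  18.2]), array([558.3,  12.4])]
```

```bash

python3 -m jog '[[0,0,15,0,0,0],[0,0,10,0,0,0],[0,0,3,0,0,0],[0,0,0,0,0,0],[0,0,0,0,0,0]]'
python3 -m jog '[[0,0,3,0,0,0],[0,0,3,0,0,0],[0,0,3,0,0,0],[0,0,0,0,0,0]]'
python3 go.py 535.4 -27.5 2 -18
```

```text
time: 15.4
tool_pos: [535.9, -27.6, 32.2]
tcp_rot: [3.142, -0.0, -0.315]
contact_force: [-0.8, 0.5, -0.2]
grip_width: 52.4
finger_force: 0.0
time: 15.8
tool_pos: [535.3, -27.5, 22.4]
tcp_rot: [3.141, 0.001, -0.315]
contact_force: [1.2, -0.3, 0.3]
grip_width: 52.5
finger_force: 0.0
t 15.8 at [535.3 -27.5  22.4] yaw -18.0 rp [1.7999e+02 5.0000e-02] grip 52.5 F [ 1.2 -0.3  0.3] rz -0.0 after turn dx,dy,dz: 0.1 -0.0 20.4
```

No contact with the box. Continuing down.

```bash

python3 -m jog '[[0,0,3,0,0,0],[0,0,3,0,0,0],[0,0,3,0,0,0],[0,0,0,0,0,0]]'
python3 -m jog '[[0,0,4,0,0,0],[0,0,4,0,0,0],[0,0,2,0,0,0],[0,0,0,0,0,0],[0,0,0,0,0,0]]'
python3 -m jog '[[0,0,0,0,0,0],[0,0,0,0,0,0],[0,0,0,0,0,0],[0,0,0,0,0,0],[0,0,0,0,0,0]]' 0
python3 go.py 535.4 -27.5 2 -18
```

```text
time: 16.2
tool_pos: [535.3, -27.5, 13.4]
tcp_rot: [3.141, 0.001, -0.315]
contact_force: [-0.6, -0.7, 0.9]
grip_width: 52.7
finger_force: 0.0
time: 16.7
tool_pos: [535.7, -27.6, 3.8]
tcp_rot: [3.142, 0.0, -0.315]
contact_force: [0.7, -0.2, 1.3]
grip_width: 52.6
finger_force: 0.0
time: 17.2
tool_pos: [535.8, -27.6, 4.0]
tcp_rot: [3.142, -0.0, -0.315]
contact_force: [-0.2, 0.3, 0.7]
grip_width: 45.2
finger_force: 30.0
t 17.2 at [535.8 -27.6   4. ] yaw -18.0 rp [ 1.8e+02 -2.0e-02] grip 45.2 F [-0.2  0.3  0.7] rz -0.0 after turn dx,dy,dz: -0.4 0.0 2.0
```

```bash

python3 -m jog '[[0,0,-20,0,0,0],[0,0,-40,0,0,0],[0,0,-40,0,0,0],[0,0,0,0,0,-0.135],[0,0,0,0,0,-0.135],[0,0,0,0,0,-0.135],[0,0,0,0,0,0],[0,0,0,0,0,0]]'
python3 go.py 448.4 -343.5 70 5.2
```

```text
time: 18.0
tool_pos: [535.5, -27.5, 103.8]
tcp_rot: [3.142, 0.0, 0.087]
contact_force: [-0.4, -1.3, -0.5]
grip_width: 45.1
finger_force: 30.0
t 18.0 at [535.5 -27.5 103.8] yaw 5.0 rp [1.8e+02 2.0e-02] grip 45.1 F [-0.4 -1.3 -0.5] rz -0.004 after turn dx,dy,dz: -115.4 306.8 33.8
```

```bash

python3 -m jog '[[-14.4,38.3,0,0,0,-0.004],[-14.4,38.3,0,0,0,0],[-14.4,38.3,0,0,0,0],[-14.4,38.3,0,0,0,0],[-14.4,38.3,0,0,0,0],[-14.4,38.3,0,0,0,0],[-14.4,38.3,0,0,0,0],[-14.4,38.3,0,0,0,0],[0,0,20,0,0,0],[0,0,13,0,0,0],[0,0,0,0,0,0],[0,0,0,0,0,0]]'
python3 -m jog '[[0,0,0,0,0,0]]'
python3 go.py 448.4 -343.5 11.1 5.2
python3 - <<'E'
from h import *
im=bot.capture("scene"); cv2.imwrite("pics/s4.png",cv2.resize(im[140:225,345:445,::-1],None,fx=7,fy=7,interpolation=cv2.INTER_CUBIC))
E
```

```text
time: 19.2
tool_pos: [449.9, -342.4, 70.8]
tcp_rot: [-3.141, 0.001, 0.095]
contact_force: [0.0, -0.2, 0.2]
grip_width: 45.5
finger_force: 30.0
time: 19.3
tool_pos: [450.4, -342.9, 71.6]
tcp_rot: [3.141, -0.001, 0.095]
contact_force: [0.3, -1.1, -0.8]
grip_width: 45.1
finger_force: 30.0
t 19.3 at [ 450.4 -342.9   71.6] yaw 5.5 rp [ 1.7995e+02 -4.0000e-02] grip 45.1 F [ 0.3 -1.1 -0.8] rz 0.004 after turn dx,dy,dz: -2.1 0.4 60.5
```

View pics/s4.png

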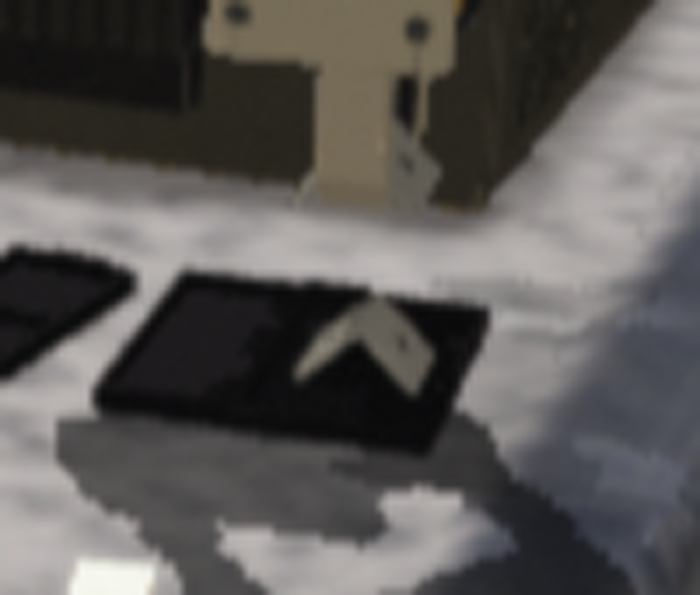

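```bash
python3 - <<'E'
from h import *
def corners(x,y,z,L,yaw,e):
    t=np.radians(yaw+90); u=np.array([np.cos(t),np.sin(t)]); v=np.array([np.sin(t),-np.cos(t)]) # v ~ +x
    out=[]
    for s,w,h in((1,21.2,2),(1,-21.2,2),(-1,-21.2,2),(-1,21.2,2),(1,0,23.3),(-1,0,23.3)):
        p=np.array([x,y])+u*s*L/2+v*(w+e); out.append([*p,z+h])
    q=proj(out,"scene"); return ((q+.5-[345,140])*7).round(0).astype(int).tolist()
print("order near+x, near-x, far-x, far+x, ridge near, ridge far")
for e in(-3,0,3): print(e,corners(450.4,-342.9,71.6-3.9,46,5.5,e))
print("short",corners(448.4,-343.5,3,34,5.2,0))
E
```

```text
order near+x, near-x, far-x, far+x, ridge near, ridge far
-3 [[302, 202], [430, 217], [455, 171], [332, 158], [370, 147], [397, 105]]
0 [[293, 201], [421, 215], [447, 171], [323, 157], [360, 146], [388, 104]]
3 [[284, 200], [412, 214], [438, 170], [314, 156], [351, 145], [380, 103]]
short [[293, 374], [417, 391], [436, 354], [315, 338], [358, 324], [379, 289]]
```

```bash

python3 -m jog '[[-3,0.4,15,0,0,0.004],[0,0,15,0,0,0],[0,0,10,0,0,0],[0,0,5,0,0,0],[0,0,0,0,0,0],[0,0,0,0,0,0]]'
python3 go.py 447.4 -343.5 11.1 5.2
```

```text
time: 19.95
tool_pos: [447.1, -344.3, 26.4]
tcp_rot: [3.141, -0.001, 0.091]
contact_force: [-0.1, 1.0, 0.3]
grip_width: 45.3
finger_force: 30.0
t 19.9 at [ 447.1 -344.3   26.4] yaw 5.2 rp [ 1.7996e+02 -3.0000e-02] grip 45.3 F [-0.1  1.   0.3] rz -0.0 after turn dx,dy,dz: 0.4 -0.7 15.3
```

```bash

python3 -m jog '[[0.3,-0.7,4,0,0,0],[0,0,4,0,0,0],[0,0,2,0,0,0],[0,0,1.5,0,0,0],[0,0,0,0,0,0],[0,0,0,0,0,0]]'
python3 -m jog '[[0,0,1,0,0,0],[0,0,0.8,0,0,0],[0,0,0,0,0,0],[0,0,0,0,0,0]]'
python3 go.py 447.4 -343.5 11.1 5.2
```

```text
time: 20.55
tool_pos: [447.0, -343.4, 14.4]
tcp_rot: [3.141, -0.0, 0.09]
contact_force: [-0.2, 0.7, -0.2]
grip_width: 45.4
finger_force: 30.0
time: 20.95
tool_pos: [447.0, -343.4, 12.6]
tcp_rot: [3.142, -0.0, 0.09]
contact_force: [0.2, -0.8, -0.2]
grip_width: 45.2
finger_force: 30.0
t 20.9 at [ 447.  -343.4   12.6] yaw 5.2 rp [180.  -0.] grip 45.2 F [ 0.2 -0.8 -0.2] rz -0.0 after turn dx,dy,dz: 0.4 0.2 1.5
```

```bash

python3 -m jog '[[0,0,0.8,0,0,0],[0,0,0,0,0,0],[0,0,0,0,0,0]]'
python3 -m jog '[[0,0,0.8,0,0,0],[0,0,0,0,0,0],[0,0,0,0,0,0]]'
```

```text
time: 21.25
tool_pos: [447.0, -343.3, 11.8]
tcp_rot: [3.142, 0.0, 0.09]
contact_force: [0.0, 0.6, -0.1]
grip_width: 45.2
finger_force: 30.0
time: 21.55
tool_pos: [447.3, -343.5, 11.3]
tcp_rot: [3.141, -0.001, 0.09]
contact_force: [1.0, 1.1, 2.6]
grip_width: 45.3
finger_force: 30.0
```

```bash

python3 -m jog '[[0,0,0.3,0,0,0],[0,0,0,0,0,0],[0,0,0,0,0,0]]'
python3 -m jog '[[0,0,0,0,0,0],[0,0,0,0,0,0],[0,0,0,0,0,0],[0,0,0,0,0,0],[0,0,0,0,0,0],[0,0,-10,0,0,0],[0,0,-30,0,0,0],[0,0,-45,0,0,0],[0,0,-25,0,0,0],[0,0,0,0,0,0],[0,0,0,0,0,0]]' 58
python3 go.py 547 -104 80 -12
python3 - <<'E'
from h import *
print(ray((312,206.25),"top",8)-[2.8,-.3])
bot.capture("scene")
for d in bot.outline_of("potentiometer","scene"):
    print(d['p'],d['pixel'])
    if abs(d['pixel'][0]-311)<8: print(fit("potentiometer",{"scene":d['mask']},[547,-102,[-.1,-.3]]))
E
```

```text
time: 21.85
tool_pos: [447.4, -343.6, 11.1]
tcp_rot: [3.141, -0.001, 0.09]
contact_force: [1.9, 0.3, 4.7]
grip_width: 45.2
finger_force: 30.0
time: 22.95
tool_pos: [447.0, -343.4, 121.5]
tcp_rot: [3.14, -0.001, 0.09]
contact_force: [0.0, 0.1, -0.4]
grip_width: 53.2
finger_force: 0.0
t 22.9 at [ 447.  -343.4  121.5] yaw 5.2 rp [ 1.7993e+02 -5.0000e-02] grip 53.2 F [ 0.   0.1 -0.4] rz 0.3 after turn dx,dy,dz: 48.0 -254.9 41.5
[ 549.39715992 -105.13617658]
0.55 [309.6, 226.2]
(array([ 5.47405690e+02, -1.00585072e+02, -3.18962068e-01]), np.float64(0.31868583162217656))
```

```bash

python3 -m jog '[[0,0,0,0,0,0.106],[0,0,0,0,0,0.106],[0,0,0,0,0,0.106],[7.6,-42.6,0,0,0,0],[7.6,-42.6,0,0,0,0],[7.6,-42.6,0,0,0,0],[7.6,-42.6,0,0,0,0],[7.6,-42.6,0,0,0,0],[7.6,-42.7,0,0,0,0],[0,0,20,0,0,0],[0,0,20,0,0,0],[0,0,10,0,0,0]]' 60
python3 -m jog '[[0,0,15,0,0,0],[0,0,0,0,0,0],[0,0,0,0,0,0],[0,0,0,0,0,0]]'
python3 go.py 549 -104.5 2 -13
python3 - <<'E'
from h import *
im=bot.capture("top");b=cv2.resize(im[215:280,380:450,::-1],None,fx=6,fy=6,interpolation=cv2.INTER_CUBIC)
im=bot.capture("scene"); a=cv2.resize(im[170:240,290:400,::-1],None,fx=6,fy=6,interpolation=cv2.INTER_CUBIC)
c=np.zeros((420,1080,3),np.uint8);c[:420,:660]=a;c[:390,660:]=b
cv2.imwrite("pics/c5.png",cv2.resize(c,(800,311)))
E
```

```text
time: 24.25
tool_pos: [547.5, -103.5, 67.8]
tcp_rot: [-3.141, 0.005, -0.227]
contact_force: [-1.5, 0.9, -0.2]
grip_width: 54.9
finger_force: 0.0
time: 24.65
tool_pos: [549.5, -104.9, 56.3]
tcp_rot: [3.141, -0.001, -0.228]
contact_force: [0.1, 0.3, -0.5]
grip_width: 55.2
finger_force: 0.0
t 24.6 at [ 549.5 -104.9   56.3] yaw -13.1 rp [ 1.7999e+02 -5.0000e-02] grip 55.2 F [ 0.1  0.3 -0.5] rz -0.001 after turn dx,dy,dz: -0.5 -0.3 54.3
```

View pics/c5.png

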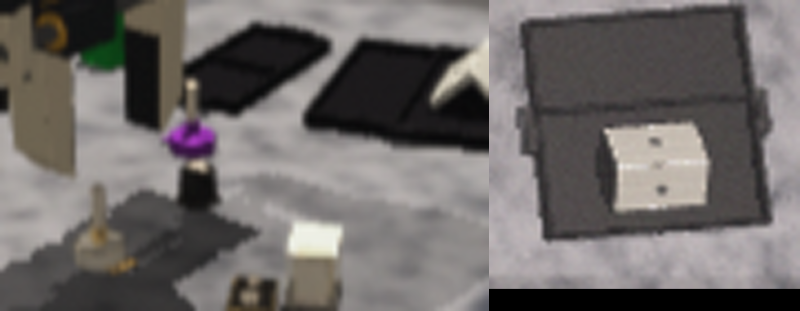

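The top crop shows the long angle seated over the short one in the wide bay, around (655,165). The pot at (100,240) is under the fingers.

```bash

python3 -m jog '[[-0.4,-0.3,20,0,0,0],[0,0,15,0,0,0],[0,0,10,0,0,0],[0,0,6,0,0,0],[0,0,3,0,0,0],[0,0,0,0,0,0],[0,0,0,0,0,0]]'
python3 -m jog '[[0,0,0,0,0,0],[0,0,0,0,0,0],[0,0,0,0,0,0],[0,0,0,0,0,0],[0,0,0,0,0,0],[0,0,0,0,0,0],[0,0,0,0,0,0]]' 0
python3 go.py 549 -104.5 2 -13
```

```text
time: 25.45
tool_pos: [549.2, -104.3, 2.2]
tcp_rot: [3.141, -0.001, -0.228]
contact_force: [0.7, 0.2, 0.6]
grip_width: 55.1
finger_force: 0.0
time: 26.15
tool_pos: [548.8, -104.2, 1.8]
tcp_rot: [3.141, -0.0, -0.228]
contact_force: [-1.0, -0.4, 0.3]
grip_width: 22.0
finger_force: 30.0
t 26.1 at [ 548.8 -104.2    1.8] yaw -13.0 rp [ 1.7999e+02 -1.0000e-02] grip 22.0 F [-1.  -0.4  0.3] rz -0.001 after turn dx,dy,dz: 0.2 0.2 -0.2
```

```bash

python3 -m jog '[[0,0,-20,0,0,0],[0,0,-40,0,0,0],[0,0,-40,0,0,0],[0,0,0,0,0,-0.106],[0,0,0,0,0,-0.106],[0,0,0,0,0,-0.106],[0,0,0,0,0,0],[0,0,0,0,0,0]]'
python3 go.py 506.4 -338 70 5.2
```

```text
time: 26.95
tool_pos: [548.7, -104.1, 101.6]
tcp_rot: [-3.142, 0.0, 0.088]
contact_force: [1.3, 0.1, -0.1]
grip_width: 22.0
finger_force: 30.0
t 26.9 at [ 548.7 -104.1  101.6] yaw 5.0 rp [-1.8e+02  1.0e-02] grip 22.0 F [ 1.3  0.1 -0.1] rz -0.003 after turn dx,dy,dz: -63.3 229.1 31.6
```

```bash

python3 -m jog '[[-10.5,38.2,0,0,0,-0.003],[-10.5,38.2,0,0,0,0],[-10.5,38.2,0,0,0,0],[-10.5,38.2,0,0,0,0],[-10.5,38.2,0,0,0,0],[-10.5,38.2,0,0,0,0],[0,0,20,0,0,0],[0,0,20,0,0,0],[0,0,20,0,0,0],[0,0,0,0,0,0],[0,0,0,0,0,0],[0,0,0,0,0,0]]'
python3 go.py 506.4 -338 4.8 5.2
python3 - <<'E'
from h import *
im=bot.capture("scene"); cv2.imwrite("pics/s6.png",cv2.resize(im[150:225,330:440,::-1],None,fx=7,fy=7,interpolation=cv2.INTER_CUBIC))
E
```

```text
time: 28.15
tool_pos: [508.0, -338.7, 42.9]
tcp_rot: [3.14, -0.001, 0.093]
contact_force: [0.9, -0.7, 0.1]
grip_width: 21.5
finger_force: 30.0
t 28.1 at [ 508.  -338.7   42.9] yaw 5.3 rp [ 1.7991e+02 -8.0000e-02] grip 21.5 F [ 0.9 -0.7  0.1] rz 0.002 after turn dx,dy,dz: -1.5 -0.8 38.1
```

View pics/s6.png

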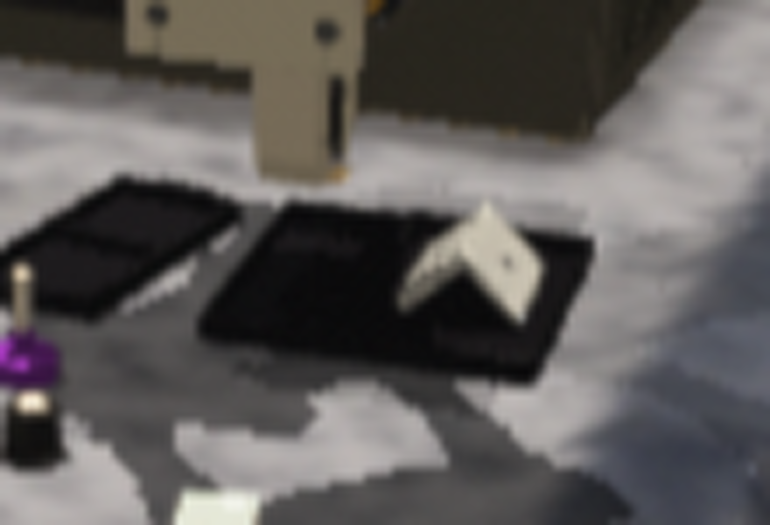

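The nested pair sits level around (475,265) in the crop. The pot's tab shows at (340,175) below the finger, and the slim bay is underneath.

```bash

python3 -m jog '[[-1.5,-0.8,15,0,0,0],[0,0,10,0,0,0],[0,0,6,0,0,0],[0,0,4,0,0,0],[0,0,1.5,0,0,0],[0,0,0,0,0,0],[0,0,0,0,0,0]]'
python3 -m jog '[[0,0,1,0,0,0],[0,0,0.8,0,0,0],[0,0,0,0,0,0],[0,0,0,0,0,0]]'
python3 go.py 506.4 -338 4.8 5.2
```

```text
time: 28.9
tool_pos: [506.0, -337.8, 5.6]
tcp_rot: [3.141, -0.0, 0.093]
contact_force: [-0.1, -0.3, -0.6]
grip_width: 22.1
finger_force: 30.0
time: 29.3
tool_pos: [506.1, -337.8, 4.7]
tcp_rot: [3.141, -0.001, 0.093]
contact_force: [-1.6, 1.7, 6.5]
grip_width: 22.5
finger_force: 30.0
t 29.3 at [ 506.1 -337.8    4.7] yaw 5.4 rp [ 1.7994e+02 -5.0000e-02] grip 22.5 F [-1.6  1.7  6.5] rz 0.003 after turn dx,dy,dz: 0.3 0.2 -0.1
```

```bash

python3 -m jog '[[0,0,0,0,0,0],[0,0,0,0,0,0],[0,0,0,0,0,0],[0,0,0,0,0,0],[0,0,0,0,0,0],[0,0,-10,0,0,0],[0,0,-30,0,0,0],[0,0,-45,0,0,0],[0,0,-25,0,0,0],[0,0,0,0,0,0],[0,0,0,0,0,0]]' 50
python3 -m jog '[[-10,-35,0,0,0,0],[-10,-35,0,0,0,0],[-10,-35,0,0,0,0],[-10,-35,0,0,0,0]]' 70
python3 -m jog '[[0,0,0,0,0,-0.1396],[0,0,0,0,0,-0.1396],[0,0,0,0,0,-0.1396],[0,0,0,0,0,-0.1396],[0,0,0,0,0,-0.1396],[0,0,0,0,0,-0.1396],[0,0,0,0,0,-0.1396],[0,0,0,0,0,-0.1396],[0,0,0,0,0,-0.1396],[0,0,0,0,0,-0.1396],[0,0,0,0,0,-0.1396],[0,0,0,0,0,-0.1396]]'
python3 -m jog '[[0,0,0,0,0,0]]'
python3 go.py 449.5 -109.5 60 101.3
```

```text
time: 30.4
tool_pos: [505.8, -337.6, 114.2]
tcp_rot: [3.141, -0.001, 0.093]
contact_force: [-0.1, -0.3, -1.0]
grip_width: 45.8
finger_force: 0.0
time: 30.8
tool_pos: [451.2, -200.1, 111.9]
tcp_rot: [-3.14, 0.003, 0.093]
contact_force: [-0.3, 0.0, -0.1]
grip_width: 64.0
finger_force: 0.0
time: 32.0
tool_pos: [451.9, -201.3, 112.0]
tcp_rot: [-3.139, -0.002, 1.774]
contact_force: [-0.0, 0.2, 0.4]
grip_width: 64.5
finger_force: 0.0
time: 32.1
tool_pos: [452.0, -201.4, 112.1]
tcp_rot: [-3.139, -0.002, 1.77]
contact_force: [0.0, -0.3, -0.4]
grip_width: 64.3
finger_force: 0.0
t 32.1 at [ 452.  -201.4  112.1] yaw 101.4 rp [-1.7987e+02 -1.2000e-01] grip 64.3 F [ 0.  -0.3 -0.4] rz 0.002 after turn dx,dy,dz: 90.6 15.6 52.1
```

```bash

python3 -m jog '[[45.3,7.8,0,0,0,0],[45.3,7.8,0,0,0,0],[0,0,30,0,0,0],[0,0,30,0,0,0],[0,0,20,0,0,0],[0,0,12,0,0,0],[0,0,7,0,0,0],[0,0,0,0,0,0],[0,0,0,0,0,0]]'
python3 -m jog '[[0,0,0,0,0,0],[0,0,0,0,0,0],[0,0,0,0,0,0],[0,0,0,0,0,0],[0,0,0,0,0,0],[0,0,0,0,0,0],[0,0,0,0,0,0],[0,0,0,0,0,0]]' 0
python3 go.py 449.5 -109.5 13 101.3
python3 - <<'E'
from h import *
im=bot.capture("top"); cv2.imwrite("pics/t7.png",cv2.resize(im[170:280,375:455,::-1],None,fx=5,fy=5,interpolation=cv2.INTER_CUBIC))
E
```

```text
time: 33.0
tool_pos: [450.4, -110.1, 14.6]
tcp_rot: [3.142, 0.0, 1.767]
contact_force: [0.4, -0.4, 1.2]
grip_width: 64.0
finger_force: 0.0
time: 33.8
tool_pos: [450.4, -110.0, 14.5]
tcp_rot: [3.142, 0.0, 1.769]
contact_force: [-0.6, 0.8, 2.5]
grip_width: 22.8
finger_force: 29.4
t 33.8 at [ 450.4 -110.    14.5] yaw 101.3 rp [1.8e+02 1.0e-02] grip 22.8 F [-0.6  0.8  2.5] rz 0.001 after turn dx,dy,dz: 0.7 -0.7 1.5
```

View pics/t7.png

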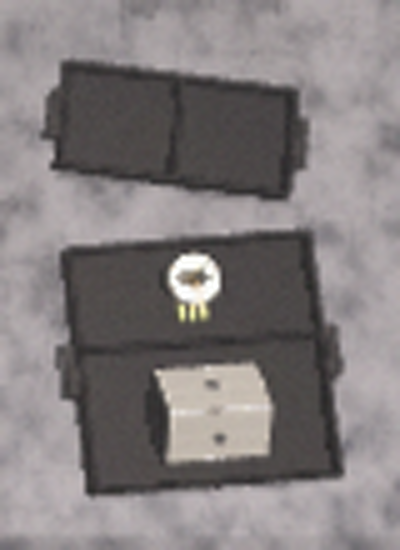

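The pot stands in the slim bay at (193,278), and the angles are nested in the wide bay at (215,415). The narrow pockets are centred at about (118,122) and (236,137) in the crop.

```bash

python3 -m jog '[[0,0,-20,0,0,0],[0,0,-40,0,0,0],[0,0,-30,0,0,0],[0,0,0,0,0,0.109],[0,0,0,0,0,0.109],[0,0,0,0,0,0.109],[0,0,0,0,0,0],[0,0,0,0,0,0]]'
python3 - <<'E'
from h import *
for c in((118,122),(236,137)): print(ray(np.array(c)/5+[375-.5,170-.5],"top",8)-[2.8,-.3])
t=np.radians(-7.4)
for k in(26.5,-26.5): print("fit",579.2-np.sin(t)*k,-333.4+np.cos(t)*k)
# pot can check: true (506.1,-337.8)
print("pot",ray(np.array((193,278))/5+[374.5,169.5],"top",12)-[2.8,-.3])
from go import go
for k in(26.5,-26.5): go(579.2-np.sin(t)*k,-333.4+np.cos(t)*k,70,82.6)
E
```

```text
time: 34.65
tool_pos: [450.2, -109.9, 104.3]
tcp_rot: [-3.141, -0.0, 1.444]
contact_force: [0.7, 0.1, 0.7]
grip_width: 23.1
finger_force: 29.4
[ 581.12947137 -305.43552731]
[ 574.66144513 -360.14605594]
fit 582.6130833093055 -307.1207141968481
fit 575.7869166906946 -359.67928580315186
pot [ 507.83404835 -337.18545544]
t 34.6 at [ 450.2 -109.9  104.3] yaw 82.8 rp [-179.98   -0.  ] grip 23.1 F [0.7 0.1 0.7] rz 0.003 after turn dx,dy,dz: -178.5 156.7 34.3
t 34.6 at [ 450.2 -109.9  104.3] yaw 82.8 rp [-179.98   -0.  ] grip 23.1 F [0.7 0.1 0.7] rz 0.003 after turn dx,dy,dz: -231.5 156.7 34.3
```

```bash

python3 -m jog '[[-29.7,26,0,0,0,0.003],[-29.7,26,0,0,0,0],[-29.7,26,0,0,0,0],[-29.7,26,0,0,0,0],[-29.7,26,0,0,0,0],[-29.7,26,0,0,0,0],[0,0,25,0,0,0],[0,0,25,0,0,0],[0,0,15,0,0,0],[0,0,0,0,0,0],[0,0,0,0,0,0],[0,0,0,0,0,0]]'
python3 go.py 581.5 -306.5 17.5 82.6
```

```text
time: 35.85
tool_pos: [582.4, -307.5, 41.0]
tcp_rot: [3.139, 0.001, 1.439]
contact_force: [0.5, -0.1, 0.5]
grip_width: 22.4
finger_force: 29.4
t 35.9 at [ 582.4 -307.5   41. ] yaw 82.5 rp [1.7987e+02 7.0000e-02] grip 22.4 F [ 0.5 -0.1  0.5] rz -0.002 after turn dx,dy,dz: 0.9 -1.0 23.5
```

```bash

python3 -m jog '[[0.9,-1,10,0,0,0],[0,0,8,0,0,0],[0,0,3,0,0,0],[0,0,1,0,0,0],[0,0,0,0,0,0],[0,0,0,0,0,0]]'
python3 -m jog '[[0,0,0.8,0,0,0],[0,0,0.7,0,0,0],[0,0,0,0,0,0],[0,0,0,0,0,0]]'
python3 go.py 581.5 -306.5 17.5 82.6
```

```text
time: 36.45
tool_pos: [580.6, -305.9, 17.5]
tcp_rot: [-3.141, -0.0, 1.439]
contact_force: [-2.0, 1.0, 3.5]
grip_width: 22.8
finger_force: 29.4
time: 36.85
tool_pos: [580.6, -306.0, 17.4]
tcp_rot: [3.142, 0.0, 1.439]
contact_force: [-5.1, 3.0, 12.4]
grip_width: 23.1
finger_force: 29.4
t 36.9 at [ 580.6 -306.    17.4] yaw 82.4 rp [1.8e+02 1.0e-02] grip 23.1 F [-5.1  3.  12.4] rz -0.003 after turn dx,dy,dz: -0.4 0.9 -0.1
```

```bash

python3 -m jog '[[0,0,0,0,0,0],[0,0,0,0,0,0],[0,0,0,0,0,0],[0,0,0,0,0,0],[0,0,0,0,0,0],[0,0,-10,0,0,0],[0,0,-30,0,0,0],[0,0,-40,0,0,0],[0,0,-20,0,0,0],[0,0,0,0,0,0],[0,0,0,0,0,0]]' 65
python3 -m jog '[[0,0,0,0,0,-0.1],[0,0,0,0,0,-0.1],[0,0,0,0,0,-0.1],[0,0,0,0,0,0]]'
python3 - <<'E'
from h import *
print(ray((277.5,251),"top",46)-[2.8,-.3])
im=bot.capture("scene")
for d in bot.outline_of("battery_9v","scene"):
    if abs(d['pixel'][0]-344)<8: print(fit("battery_9v",{"scene":d['mask']},[445,-33,[.17]]))
E
python3 go.py 444 -35 100 99.8
```

```text
time: 37.95
tool_pos: [580.7, -306.0, 116.2]
tcp_rot: [3.141, 0.0, 1.439]
contact_force: [0.5, -0.0, -1.0]
grip_width: 59.6
finger_force: 0.0
time: 38.35
tool_pos: [579.9, -305.6, 113.9]
tcp_rot: [-3.139, -0.002, 1.739]
contact_force: [0.6, 0.1, 0.0]
grip_width: 59.5
finger_force: 0.0
[443.073531  -33.4901083]
(array([ 4.43743863e+02, -2.84316092e+01,  3.92015664e-01]), np.float64(0.08974113135186956))
t 38.5 at [ 580.2 -305.8  114.6] yaw 99.5 rp [-1.799e+02 -9.000e-02] grip 59.7 F [ 0.4  0.4 -0.8] rz -0.006 after turn dx,dy,dz: 290.0 -88.1 14.6
```

```bash

python3 -m jog '[[41.6,-12.6,0,0,0,0],[41.6,-12.6,0,0,0,0],[41.6,-12.6,0,0,0,0],[41.6,-12.6,0,0,0,0],[41.6,-12.6,0,0,0,0],[41.6,-12.6,0,0,0,0],[41.6,-12.6,0,0,0,0],[0,0,20,0,0,0],[0,0,15,0,0,0],[0,0,0,0,0,0],[0,0,0,0,0,0]]'
python3 go.py 443.5 -33.5 20 99
python3 -m jog '[[0,0,20,0,0,0],[0,0,20,0,0,0],[0,0,12,0,0,0],[0,0,6,0,0,0],[0,0,0,0,0,0],[0,0,0,0,0,0]]'
python3 go.py 443.5 -33.5 20 99
```

```text
time: 39.55
tool_pos: [445.1, -33.8, 80.9]
tcp_rot: [-3.141, -0.0, 1.737]
contact_force: [-0.3, -1.4, -0.1]
grip_width: 59.4
finger_force: 0.0
t 39.5 at [445.1 -33.8  80.9] yaw 99.5 rp [-1.7996e+02 -1.0000e-02] grip 59.4 F [-0.3 -1.4 -0.1] rz 0.009 after turn dx,dy,dz: 0.5 -1.5 60.9
time: 40.15
tool_pos: [445.7, -34.0, 23.5]
tcp_rot: [3.141, 0.001, 1.738]
contact_force: [-0.3, -0.1, 0.3]
grip_width: 59.8
finger_force: 0.0
t 40.1 at [445.7 -34.   23.5] yaw 99.6 rp [1.7994e+02 3.0000e-02] grip 59.8 F [-0.3 -0.1  0.3] rz 0.01 after turn dx,dy,dz: 0.8 -2.1 3.5
```

```bash

python3 -m jog '[[0,0,2,0,0,0],[0,0,0,0,0,0],[0,0,0,0,0,0],[0,0,0,0,0,0],[0,0,0,0,0,0],[0,0,0,0,0,0],[0,0,0,0,0,0],[0,0,0,0,0,0],[0,0,0,0,0,0]]' 0
python3 go.py 443.5 -33.5 20 99
```

```text
time: 41.05
tool_pos: [445.2, -33.7, 21.0]
tcp_rot: [3.142, 0.0, 1.739]
contact_force: [-0.3, 0.4, 0.4]
grip_width: 17.3
finger_force: 30.0
t 41.0 at [445.2 -33.7  21. ] yaw 99.6 rp [1.8e+02 1.0e-02] grip 17.3 F [-0.3  0.4  0.4] rz 0.011 after turn dx,dy,dz: 0.5 -1.6 1.0
```

```bash

python3 -m jog '[[0,0,-20,0,0,0],[0,0,-40,0,0,0],[0,0,-30,0,0,0],[0,0,0,0,0,0.099],[0,0,0,0,0,0.099],[0,0,0,0,0,0.099],[0,0,0,0,0,0],[0,0,0,0,0,0]]'
python3 go.py 575.2 -359.8 110 82.5
python3 - <<'E'
from h import *
im=bot.capture("top"); cv2.imwrite("pics/t8.png",cv2.resize(im[170:280,375:455,::-1],None,fx=5,fy=5,interpolation=cv2.INTER_CUBIC))
E
```

```text
time: 41.85
tool_pos: [445.0, -33.7, 110.7]
tcp_rot: [-3.141, 0.0, 1.444]
contact_force: [0.9, -0.7, -2.2]
grip_width: 17.2
finger_force: 30.0
t 41.9 at [445.  -33.7 110.7] yaw 82.8 rp [-179.97    0.  ] grip 17.2 F [ 0.9 -0.7 -2.2] rz 0.004 after turn dx,dy,dz: -306.3 171.7 0.7
```

View pics/t8.png

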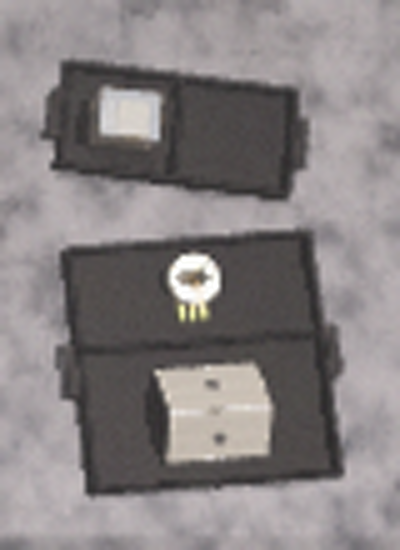

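The relay stands in the left pocket at (130,115) in the crop, and the right pocket at (236,137) is free. The battery goes there.

```bash

python3 -m jog '[[-38.3,21.5,0,0,0,0.004],[-38.3,21.5,0,0,0,0],[-38.3,21.5,0,0,0,0],[-38.3,21.5,0,0,0,0],[-38.3,21.5,0,0,0,0],[-38.3,21.5,0,0,0,0],[-38.3,21.5,0,0,0,0],[-38.3,21.3,0,0,0,0],[0,0,30,0,0,0],[0,0,30,0,0,0],[0,0,0,0,0,0],[0,0,0,0,0,0]]'
python3 -m jog '[[0,0,0,0,0,0]]'
python3 go.py 575.2 -359.8 24 82.5
```

```text
time: 43.1
tool_pos: [574.7, -359.9, 50.7]
tcp_rot: [-3.14, -0.001, 1.439]
contact_force: [0.7, 1.6, 0.1]
grip_width: 17.3
finger_force: 30.0
time: 43.2
tool_pos: [575.9, -360.6, 52.9]
tcp_rot: [3.139, 0.002, 1.439]
contact_force: [0.2, -0.1, -0.4]
grip_width: 17.4
finger_force: 30.0
t 43.2 at [ 575.9 -360.6   52.9] yaw 82.4 rp [1.7985e+02 9.0000e-02] grip 17.4 F [ 0.2 -0.1 -0.4] rz -0.001 after turn dx,dy,dz: 0.7 -0.8 28.9
```

```bash

python3 -m jog '[[0,-0.4,12,0,0,0],[0,0,8,0,0,0],[0,0,4,0,0,0],[0,0,2,0,0,0],[0,0,0,0,0,0],[0,0,0,0,0,0]]'
python3 -m jog '[[0,0,0.8,0,0,0],[0,0,0.8,0,0,0],[0,0,0,0,0,0],[0,0,0,0,0,0]]'
python3 go.py 575.2 -359.8 24 82.5
```

```text
time: 43.8
tool_pos: [574.6, -360.2, 25.1]
tcp_rot: [3.141, 0.0, 1.438]
contact_force: [0.1, 0.1, -1.5]
grip_width: 17.3
finger_force: 30.0
time: 44.2
tool_pos: [574.7, -360.3, 24.0]
tcp_rot: [3.141, 0.001, 1.438]
contact_force: [-0.5, 0.3, 4.9]
grip_width: 17.5
finger_force: 30.0
t 44.2 at [ 574.7 -360.3   24. ] yaw 82.4 rp [1.7995e+02 3.0000e-02] grip 17.5 F [-0.5  0.3  4.9] rz -0.002 after turn dx,dy,dz: 0.6 0.4 -0.0
```

Seated on the floor. I release, rise and move back for a last look.

```bash

python3 -m jog '[[0,0,0,0,0,0],[0,0,0,0,0,0],[0,0,0,0,0,0],[0,0,0,0,0,0],[0,0,0,0,0,0],[0,0,-10,0,0,0],[0,0,-30,0,0,0],[0,0,-40,0,0,0],[0,0,-20,0,0,0],[0,0,0,0,0,0]]' 60
python3 -m jog '[[40,-25,0,0,0,0],[40,-25,0,0,0,0],[40,-25,0,0,0,0],[40,-25,0,0,0,0],[0,0,0,0,0,0],[0,0,0,0,0,0]]'
python3 - <<'E'
from h import *
im=bot.capture("top");b=cv2.resize(im[170:280,375:455,::-1],None,fx=5,fy=5,interpolation=cv2.INTER_CUBIC)
im=bot.capture("scene"); a=cv2.resize(im[155:235,320:430,::-1],(800,582),interpolation=cv2.INTER_CUBIC)
c=np.zeros((582,1200,3),np.uint8);c[:,:800]=a;c[:550,800:]=b
cv2.imwrite("pics/c9.png",cv2.resize(c,(800,388)))
E
```

```text
time: 45.2
tool_pos: [576.3, -361.5, 128.4]
tcp_rot: [3.134, 0.004, 1.438]
contact_force: [0.1, -0.5, 0.6]
grip_width: 54.9
finger_force: 0.0
time: 45.8
tool_pos: [496.4, -187.5, 123.2]
tcp_rot: [-3.141, 0.0, 1.439]
contact_force: [0.1, -0.0, 0.3]
grip_width: 55.1
finger_force: 0.0
```

View pics/c9.png

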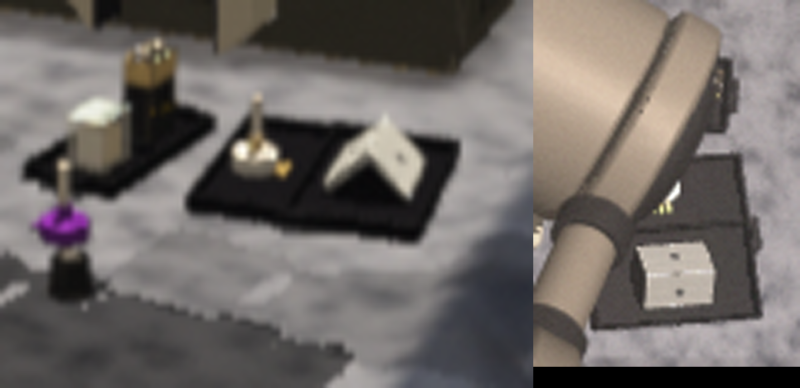

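The relay (100,135), battery (150,90), pot (255,150) and nested angles (375,160) all stand in their places. I'm handing in.

```bash
python3 -c "
from plant import bot; print(bot.close_job())"
```

```text
the job is handed in; nothing more can be done
None
```

Both kits are made up and the job is handed in at about 46 s: the angles are nested and the pot upright in the square tray, the relay and battery stand in the narrow tray, and the knob, adapter and look-alikes were not touched.

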